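Stretch the seat spring onto its anchor post with the spring puller

ROBOT

A 6-joint arm with a two-finger parallel gripper is mounted at the origin on the work surface. World frame = base frame: x ahead of the robot, y to its left, z up, the work surface at z = 0. Lengths are in m, angles in rad, forces in N, time in s.
With the tool pointing down it reaches from about 0.15 to 0.775 m from the base axis. Payload 6.1 kg.
Tool frame: the origin (TCP) lies at the very end of the fingers, on their centre line; the grasp point (between the pads) lies 19 mm behind it; z points along the fingers, x is the direction in which the jaws open and shut, and the axes are right-handed (so a half turn about z gives the same grasp; the last joint's range is limited). The gripper opens to 85 mm and grips with 20 to 120 N. Pads are 22 mm wide; open, the fingers measure 114 mm over their backs; the gripper's body (76 mm by 85 mm) begins 54 mm behind the grasp point. The pads swing forward as they close: fully open they stand 13 mm farther back than shut.
Start: joints at [-1.232, 0.126, -0.04, 1.405, 0, 1.571], TCP at [0.174, -0.495, 0.231] pointing down, gripper open.
Joint ranges: [-2.72, 2.72], [-0.95, 1.95], [-1.27, 1.35], [-1.78, 2.02], [-1.46, 1.47], [-3.14, 3.14]. Speed limits (rad/s): [2.39, 2.39, 3.01, 3.14, 3.14, 3.14].

INTERFACE

Orientations are given as a unit quaternion [x, y, z, w].
In Python, from bench import arm, vision, models gives the robot as it stands.
- The arm moves only by the shell command python3 -m pendant 'ROWS' [OPENING] [FORCE]. ROWS is JSON, a list of rows, each a list of 2 entries, a list of its own where there are three numbers: the shift along the tool's x, y, z in cm, then the turn about the tool's z in rad. In form: [[[dx, dy, dz], turn], ...]. A call has 1 to 5 rows; each row is the pose to reach, as a shift and turn from the pose commanded when the call began, along the tool's axes at that moment; what a row does not reach only later rows make up. A row lasts 1/10 s, in which the tool goes at most 50 mm and 8.59 degrees, less where a joint would pass 70% of its speed; a pose out of reach is approached as far as the arm can. A call with a gripper value outside its range is refused whole. OPENING is the closure, from 0 (fully open) to 1 (shut), set as the call begins (- or left out, the last holds). The fingers move at their own pace and stop on an object; FORCE is the grip in N (left out, the last holds). Time passes only in rows, so rows that repeat a pose let the fingers close. It gives the time, the measured TCP pose, the force and the opening at its end, in the units of the state.
- arm.state(): the state, without advancing time (a new reading comes with each control period).
- vision.read_camera(name): name is "scene" or "top" or "wrist"; returns the picture (420x560x3 uint8, blue, green, red); there is no depth.
- vision.camera_model(name): a dict with "intrinsics" (3x3 intrinsics, pixels), "R" (3x3) and "t" (3): a world point X has camera coordinates R X + t; the wrist camera has in their place "T_tool_cam" (4x4, takes a point from camera to tool coordinates, whose origin is the TCP and whose axes are the tool frame's). Camera axes: x right, y down, z forward; pixel columns grow to the right and rows downward; lengths in m; the calibration is good to about 2 mm. A picture is of the moment at which its call begins: read the wrist's pose just before it. camera_model takes no time and is no camera call.
- arm.close_job(): hands the job in, once; it reports no verdict.
Trained networks look in the newest picture that a camera, given by its name, has taken for a name from the list of things; names that differ only in an ending like _2 or _b are one class to them, and where a whole thing is asked for, a point or a joint stands for the part that bears it (a point fixed in the world has none). Each returns a list of dicts, best first, with "confidence" (0 to 1); they miss things now and then, are a little off and sometimes report something else, mostly with a low value. They report only what shows in the picture. A call takes as long as a camera call.
- models.masks_of(name, camera): "region" (420x560 bool, what is visible of it) and "rect" ([left, top, right, bottom] in pixels, round what is visible of it).
The state is a dict: "t": time; "q": joint angles; "qd": joint speeds; "tau": joint torques, N m; "tcp_pos": TCP position; "orientation": TCP orientation; "contact_force": force on the tool from outside, world axes, zero at the start; "wrist_torque": the same for the moment, N m; "grip_width": finger opening in m.
Only numpy, scipy, OpenCV 4.12 (cv2) and the standard library are available. Lean on these libraries where they do the work, as an engineer would, in place of code of your own. Each camera call takes 0.05 s, during which the arm holds its last target.

TASK

Take the T-handled spring puller out of its wooden stand, put its pin down into the round eye at the free end of the seat spring, and with it stretch the spring and swing its hook round the headed post on the seat frame so that the hook stays caught on the post. Do not touch the spring with the gripper itself. Then stand the puller upright back in the stand it came from, its flange down on the wood, and let go.

Things in the scene. Friction and masses are not known exactly. Their poses are not given: they have to be found in the camera images.
- puller_grip (a point): spring puller, upright in one of two equal wooden stands (the other holds a round-handled awl). Black T-handle bar 78 mm long (its y) x 22 wide (its x) x 30 high; this point is the bar's middle, z up. Below: 14 mm neck, flange 52 mm across and 4 thick, underside 27 mm below this point, then a straight round pin 8 mm thick, tip 75 mm below this point. About 140 g.
- stand_a_top (a point): the fixed wooden stand that holds the puller at the start: block 80 x 80 x 60 mm with an upright 24 mm square through-hole; this point is the hole's middle at the top face (z up). The puller's flange rests on this face, so its bar's middle is then 27 mm above this point.
- eye (a point): centre of the level round pull eye (24 mm inside, 5 mm wire) at the free end of the steel spring, 50 mm above the bench, open above and below. y points outward along the spring from its pivot pin (the way to pull), x to the side its hook opens to. The spring swings level about that pin and cannot rise or sink; pivot to eye is 180 mm at rest, 120 N/m, at most 90 mm more.
- hook (a point): middle of the flat wire hook between coil and eye, where the post's axis sits once caught; 30 mm inward of the eye, same axes. Open to its x side: back wire 16 mm to -x, outer wire's inner face 6 mm outward (+y), lip 16 mm to +x from 3 mm outward to 6 mm inward. The post can go in sideways (from +x, past the lip) while its axis is 13 to 40 mm inward of this point.
- post (a point): headed steel anchor post on a crossbar of the fixed black seat frame (300 x 285 mm, 25 mm high tube); this point is on its axis, 50 mm above the bench. Shank 12 mm, head 20 mm across, top 64 mm above the bench. y points from the spring's pivot pin to the post, 185 mm apart. The spring starts unstretched, swung 0.25 to 0.45 rad to the -x side of that line, hook opening towards the post.

How it is judged:
On the way, in this order (a step that is already met when the one before it is completed fails the run):
1. the puller has drawn the spring's eye out past the post, far enough for the hook to go round it (contact force between puller and spring_end above 1 N and y of eye in the frame of post above 0.036 m), for 0.1 s.
2. the hook hangs on the post by itself, the puller out of the eye (y of eye in the frame of post between 0.02 and 0.036 m and x of eye in the frame of post between -0.015 and 0.015 m and distance between puller_grip and eye above 0.085 m), for 0.2 s.
At the end, for the whole second after the job is handed in: the spring's hook is caught on the headed post (eye's centre 20 to 36 mm beyond the post, within 15 mm sideways) and the puller stands at rest in the stand it came from, upright within 10 degrees, its flange within 6 mm of the stand's top, within 15 mm of its middle (y of eye in the frame of post between 0.02 and 0.036 m and x of eye in the frame of post between -0.015 and 0.015 m and horizontal distance between puller_grip and stand_a_top below 0.015 m and z of puller_grip in the frame of stand_a_top below 0.033 m and angle between puller_grip's own z axis and vertical below 0.17 rad and linear speed of puller below 0.02 m/s); the robot touches nothing.
It fails at once if the gripper touches the spring itself (contact force between the fingers and spring_arm above 1 N).
It also fails if it takes over 56 s, if anything falls off the work surface, if the arm or the gripper's body presses on something with over 40 N, if the wrist force passes 120 N, or if a joint passes its speed limit or range.

## Working session

There is one attempt and no reset: what is moved stays moved. The work goes in short steps, Python scripts to look and compute and a shell command to move; the robot and the scene stay as the last step left them, time stands still between calls to the robot, and variables do not carry over. Pictures are saved under pics/ and viewed, and the job is handed in when it is done.

```bash
ls; mkdir -p pics; python3 - <<'E'
from bench import arm, vision, models
import cv2
s=arm.state();print(s)
for n in ["scene","top","wrist"]:
    cv2.imwrite(f"pics/{n}0.png",vision.read_camera(n)); m=vision.camera_model(n); print(n,m)
E
```

```text
pics
{'t': 0.0, 'q': array([-1.23202268e+00,  1.26394790e-01, -4.06436447e-02,  1.40539314e+00,
        2.61085589e-05,  1.57080564e+00]), 'qd': array([ 0.00085329,  0.00224981,  0.00127768, -0.00034616, -0.00069905,
        0.00120589]), 'tau': array([ 1.80043758e-04, -4.35909534e+01,  3.52927315e+01,  1.72463752e-02,
       -1.22040742e-04, -5.60082061e-07]), 'tcp_pos': array([ 0.17434148, -0.49476231,  0.2305044 ]), 'orientation': array([ 8.16186560e-01, -5.77787877e-01, -6.59794970e-04, -4.83061352e-04]), 'contact_force': array([-0.07075291, -0.63338313,  0.0553137 ]), 'wrist_torque': array([0.02715851, 0.00973258, 0.0189685 ]), 'grip_width': 0.0852146999826402}
scene {'intrinsics': array([[462.51534118,   0.        , 275.7993205 ],
       [  0.        , 462.51534118, 207.75424657],
       [  0.        ,   0.        ,   1.        ]]), 'R': array([[-0.49305967,  0.86994961, -0.00893555],
       [ 0.76192101,  0.42682905, -0.48712764],
       [-0.41996255, -0.24699118, -0.87328507]]), 't': array([ 0.32462616, -0.32907477,  1.13307721])}
top {'intrinsics': array([[522.66140507,   0.
[... 164 characters left out ...]
4 , -0.02434537],
       [-0.98865751,  0.02705328, -0.14773099],
       [ 0.14830428,  0.02056653, -0.9887279 ]]), 't': array([-0.03844052,  0.54914155,  1.17826293])}
wrist {'intrinsics': array([[301.26032717,   0.        , 278.75300943],
       [  0.        , 301.26032717, 206.56929037],
       [  0.        ,   0.        ,   1.        ]]), 'T_tool_cam': array([[ 9.99998697e-01, -1.24237432e-03, -1.03033893e-03,
         3.12573138e-04],
       [ 1.49527064e-03,  9.53434701e-01,  3.01595813e-01,
        -7.73160299e-02],
       [ 6.07665995e-04, -3.01596961e-01,  9.53435317e-01,
        -1.42044381e-01],
       [ 0.00000000e+00,  0.00000000e+00,  0.00000000e+00,
         1.00000000e+00]])}
```

View pics/top0.png

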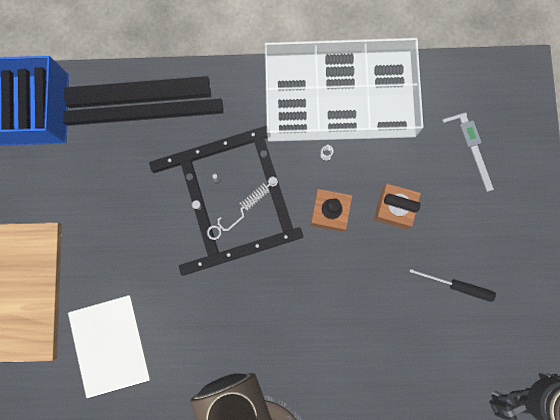

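View pics/scene0.png

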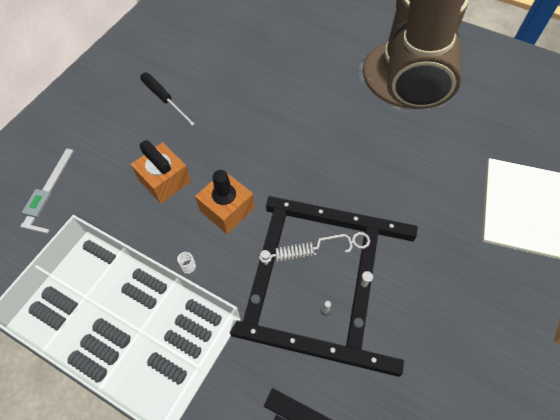

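View pics/wrist0.png

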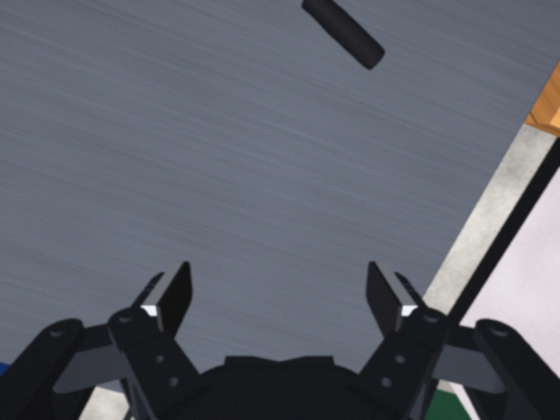

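```bash
python3 - <<'E'
from bench import arm, vision, models
for c in ["top","scene"]:
  for n in ["puller_grip","eye","hook","post","stand_a_top"]:
    for d in models.masks_of(n,c)[:3]:
        import numpy as np
        ys,xs=np.nonzero(d["region"]); print(c,n,round(d["confidence"],2),d["rect"],xs.mean().round(1),ys.mean().round(1),len(xs))
E
```

```text
top puller_grip 0.62 [387.5, 194.3, 419.9, 214.7] 400.8 204.2 574
top puller_grip 0.46 [208.7, 207.2, 245.9, 239.1] 225.1 224.0 225
top eye 0.45 [210.1, 206.3, 243.5, 236.8] 222.8 226.5 48
top hook 0.58 [207.0, 203.2, 244.3, 239.8] 223.7 226.9 247
top post 0.75 [150.2, 126.6, 304.9, 273.9] 230.6 199.1 5150
top stand_a_top 0.67 [375.1, 184.3, 420.0, 228.8] 394.7 208.0 893
scene puller_grip 0.86 [137.3, 143.9, 169.4, 174.6] 154.8 159.3 622
scene eye 0.57 [311.3, 231.7, 368.7, 249.7] 350.3 239.8 232
scene hook 0.73 [312.6, 236.7, 366.9, 250.3] 341.6 242.9 161
scene post 0.61 [229.7, 196.9, 418.2, 374.9] 321.6 283.1 9557
scene post 0.24 [311.4, 230.7, 369.2, 250.6] 344.4 240.2 249
scene stand_a_top 0.83 [131.9, 142.2, 192.1, 201.3] 162.5 175.2 1577
```

```bash
python3 - <<'E'
import cv2
a=cv2.imread("pics/top0.png"); s=cv2.imread("pics/scene0.png")
cv2.imwrite("pics/top_z.png",cv2.resize(a[160:250,170:300],None,fx=6,fy=6,interpolation=cv2.INTER_CUBIC))
cv2.imwrite("pics/scene_z.png",cv2.resize(s[220:330,240:390],None,fx=5,fy=5,interpolation=cv2.INTER_CUBIC))
cv2.imwrite("pics/top_p.png",cv2.resize(a[175:240,360:440],None,fx=8,fy=8,interpolation=cv2.INTER_CUBIC))
cv2.imwrite("pics/scene_p.png",cv2.resize(s[130:210,120:200],None,fx=7,fy=7,interpolation=cv2.INTER_CUBIC))
E
```

```text
(no output)
```

View pics/top_z.png

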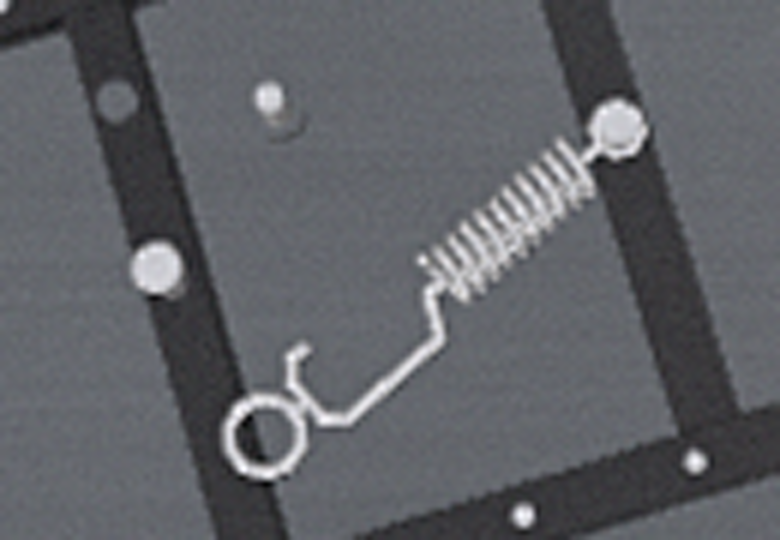

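View pics/scene_z.png

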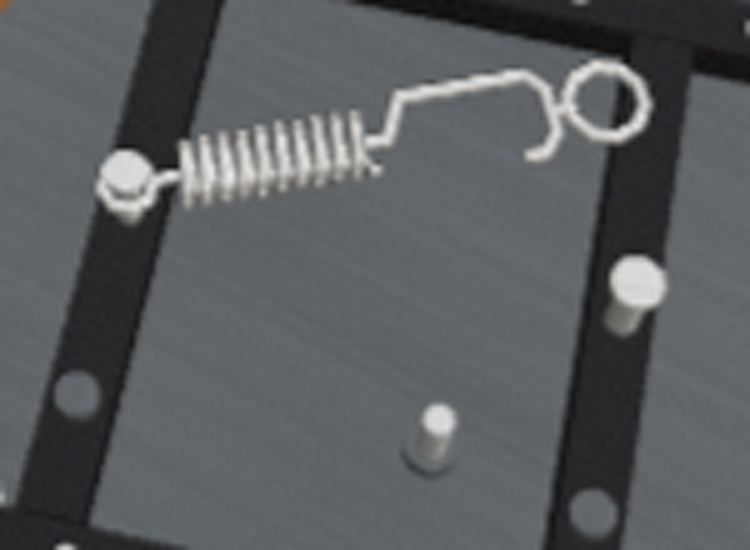

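View pics/top_p.png

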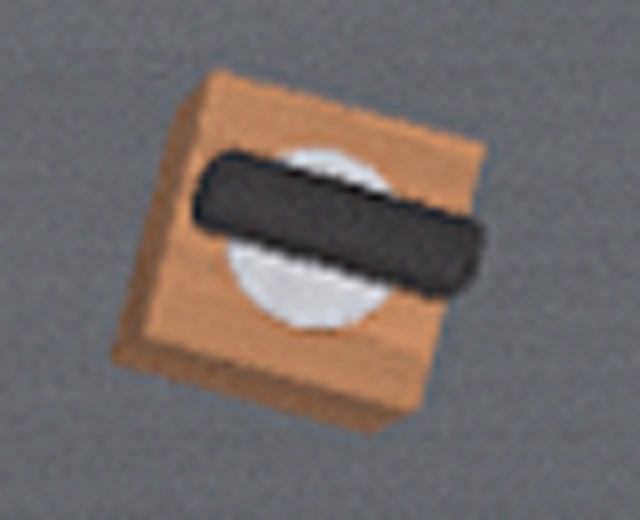

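View pics/scene_p.png

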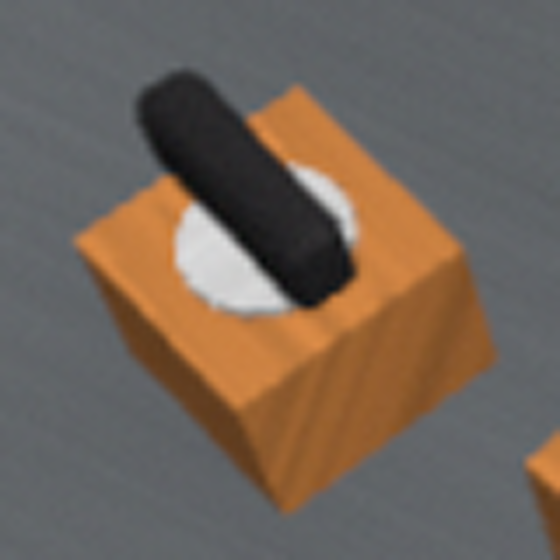

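```bash
cat > h.py <<'E'
import numpy as np
from bench import arm, vision, models
import cv2
def ray(c,uv,s=None):
    m=vision.camera_model(c);K=m["intrinsics"]
    d=np.linalg.solve(K,np.array([uv[0],uv[1],1.]))
    if "R" in m: R=m["R"].T; o=-R@m["t"]; d=R@d
    else:
        Rt,p=pose(s); T=m["T_tool_cam"]; o=Rt@T[:3,3]+p; d=Rt@(T[:3,:3]@d)
    return o,d/np.linalg.norm(d)
def atz(c,uv,z,s=None):
    o,d=ray(c,uv,s); return o+d*(z-o[2])/d[2]
def zp(u,v,f,ox,oy): return ((u+.5)/f-.5+ox,(v+.5)/f-.5+oy)
def tri(*rs):
    A=0;b=0
    for o,d in rs:
        P=np.eye(3)-np.outer(d,d); A=A+P; b=b+P@o
    return np.linalg.solve(A,b)
def pose(s):
    from scipy.spatial.transform import Rotation
    return Rotation.from_quat(s["orientation"]).as_matrix(), np.array(s["tcp_pos"])
def proj(c,X,s=None):
    m=vision.camera_model(c);X=np.array(X,float)
    if "R" in m: x=m["R"]@X+m["t"]
    else:
        Rt,p=pose(s); T=m["T_tool_cam"]; x=T[:3,:3].T@(Rt.T@(X-p)-T[:3,3])
    x=m["intrinsics"]@x; return x[:2]/x[2]
E
python3 - <<'E'
from h import *
np.set_printoptions(precision=4,suppress=True)
T=lambda u,v:zp(u,v,6,170,160); S=lambda u,v:zp(u,v,5,240,220)
for n,a,b,z in [("eye",(264,436),(607,100),.05),("post",(158,268),(638,280),.064),("piv",(618,128),(127,172),.064)]:
    print(n,atz("top",T(*a),z),atz("scene",S(*b),z),tri(ray("top",T(*a)),ray("scene",S(*b))))
tc=[(215,72),(485,148),(420,408),(148,338)]; sc=[(298,88),(462,248),(240,408),(77,240)]
c1=np.array([atz("top",zp(*p,8,360,175),.06) for p in tc]);c2=np.array([atz("scene",zp(*p,7,120,130),.06) for p in sc])
print(c1,c1.mean(0));print(c2,c2.mean(0))
for e in [(205,185),(470,265),(338,220)]: print("bar",atz("top",zp(*e,8,360,175),.09))
for e in [(180,95),(318,265),(248,180)]: print("barS",atz("scene",zp(*e,7,120,130),.09))
E
```

```text
eye [0.4967 0.0885 0.05  ] [0.4921 0.0885 0.05  ] [0.4957 0.0882 0.0567]
post [0.5609 0.1268 0.064 ] [0.5575 0.1278 0.064 ] [0.5598 0.1269 0.0687]
piv [ 0.6105 -0.0506  0.064 ] [ 0.6098 -0.0493  0.064 ] [ 0.6101 -0.0499  0.0641]
[[ 0.5976 -0.312   0.06  ]
 [ 0.5733 -0.3876  0.06  ]
 [ 0.499  -0.3645  0.06  ]
 [ 0.5211 -0.2888  0.06  ]] [ 0.5477 -0.3382  0.06  ]
[[ 0.4949 -0.364   0.06  ]
 [ 0.5184 -0.2882  0.06  ]
 [ 0.5935 -0.3115  0.06  ]
 [ 0.5705 -0.3873  0.06  ]] [ 0.5443 -0.3377  0.06  ]
bar [ 0.5598 -0.3015  0.09  ]
bar [ 0.5352 -0.3735  0.09  ]
bar [ 0.5489 -0.3378  0.09  ]
barS [ 0.5286 -0.3725  0.09  ]
barS [ 0.5568 -0.3032  0.09  ]
barS [ 0.5431 -0.3376  0.09  ]
```

```bash
python3 -m pendant '[[[-0.2,-4,0.4],-0.12],[[-0.5,-9,0.8],-0.25],[[-0.8,-14,1.2],-0.38],[[-1.1,-18,1.6],-0.5],[[-1.3,-22,2],-0.6]]' 0
```

```text
t: 1.15
tcp_pos: [0.3793, -0.4087, 0.2113]
orientation: [0.951, -0.308, 0.0, 0.0]
contact_force: [0.8, -1.1, 0.1]
grip_width: 0.0853
```

```bash
cat >> h.py <<'E'
def need(x,y,z,yawdeg):
    s=arm.state();R,p=pose(s); yaw=np.degrees(np.arctan2(R[1,0],R[0,0]))
    d=R.T@(np.array([x,y,z])-p)*100
    t=-np.radians((yawdeg-yaw+180)%360-180)
    print("t %.2f"%s["t"],"p",p.round(4),"yaw %.1f"%yaw,"tilt",R[2,:2].round(4),"-> cm",d.round(2),"turn %.3f"%t,"F",s["contact_force"].round(1),"w %.4f"%s["grip_width"],"q6 %.2f"%s["q"][5])
E
python3 -c "
from h import *
need(.546,-.338,.19,-18.8)"
```

```text
t 1.15 p [ 0.3793 -0.4087  0.2113] yaw -35.9 tilt [0.0003 0.0001] -> cm [  9.35 -15.51   2.13] turn -0.299 F [ 0.8 -1.1  0.1] w 0.0853 q6 1.38
```

```bash
python3 -m pendant '[[[2.4,-4,0.5],-0.1],[[4.8,-8,1],-0.2],[[7.2,-12,1.5],-0.3],[[9.3,-15.5,2.1],-0.3],[[9.3,-15.5,2.1],-0.3]]' 0; python3 - <<'E'
from h import *
s=arm.state();im=vision.read_camera("wrist");cv2.imwrite("pics/w1.png",im)
need(.546,-.338,.19,-18.8)
for d in models.masks_of("puller_grip","wrist")[:2]:
    ys,xs=np.nonzero(d["region"]);print(d["confidence"],d["rect"]);pts=np.c_[xs,ys].astype(np.float32);r=cv2.minAreaRect(pts);print(r)
    print(atz("wrist",r[0],.095,s)); b=cv2.boxPoints(r);print([atz("wrist",q,.095,s).round(4) for q in b])
for P in [(.546,-.338,.06),(.546,-.338,.102)]: print(proj("wrist",P,s))
E
```

```text
t: 1.65
tcp_pos: [0.5479, -0.337, 0.1881]
orientation: [0.987, -0.163, -0.001, -0.001]
contact_force: [0.1, -0.3, 0.1]
grip_width: 0.0856
t 1.70 p [ 0.5459 -0.3381  0.1888] yaw -18.8 tilt [-0.0019 -0.0004] -> cm [ 0.   -0.01 -0.12] turn -0.000 F [-0.7 -1.1 -0.1] w 0.0851 q6 1.34
0.6 [249.1, 160.0, 304.9, 253.9]
((275.5, 208.0), (94.0, 55.0), 90.0)
[ 0.54589328 -0.33459446  0.095     ]
[array([ 0.5381, -0.2912,  0.095 ]), array([ 0.5788, -0.3051,  0.095 ]), array([ 0.5545, -0.3824,  0.095 ]), array([ 0.5096, -0.3672,  0.095 ])]
[277.24290317 199.84602698]
[276.90682787 214.45493228]
```

View pics/w1.png

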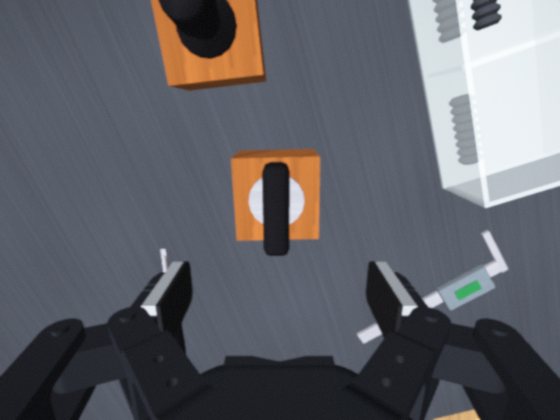

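```bash
python3 -m pendant '[[[0,0,4],0],[[0,0,8],0],[[0,0,10.5],0],[[0,0,11.8],0],[[0,0,11.8],0]]' 0; python3 - <<'E'
from h import *
im=vision.read_camera("wrist");cv2.imwrite("pics/w2.png",im)
need(.546,-.338,.071,-18.8)
E
```

```text
t: 2.25
tcp_pos: [0.5425, -0.3398, 0.071]
orientation: [0.986, -0.166, -0.001, -0.0]
contact_force: [-0.0, 0.4, 0.5]
grip_width: 0.0855
t 2.30 p [ 0.5435 -0.3402  0.0728] yaw -19.1 tilt [-0.0003  0.    ] -> cm [ 0.16 -0.29  0.18] turn -0.005 F [-0.1 -0.1  1.1] w 0.0852 q6 1.34
```

View pics/w2.png

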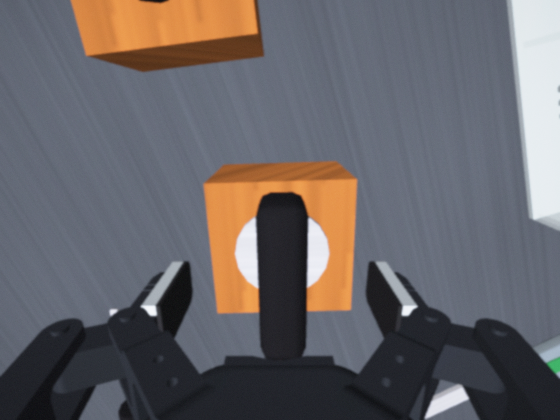

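```bash
python3 -m pendant '[[[0.1,-0.2,0.15],0],[[0.1,-0.2,0.15],0],[[0.1,-0.2,0.15],0],[[0.1,-0.2,0.15],0],[[0.1,-0.2,0.15],0]]' 1 90;python3 -m pendant '[[[0,0,0],0],[[0,0,0],0]]' 1 90; python3 - <<'E'
from h import *
im=vision.read_camera("wrist");cv2.imwrite("pics/w3.png",im)
need(.546,-.338,.071,-18.8)
E
```

```text
t: 2.8
tcp_pos: [0.5463, -0.3383, 0.0718]
orientation: [0.986, -0.165, 0.001, 0.0]
contact_force: [1.2, -0.2, -0.3]
grip_width: 0.0207
t: 3.0
tcp_pos: [0.5463, -0.3383, 0.0717]
orientation: [0.986, -0.165, 0.001, 0.0]
contact_force: [0.5, -0.2, 5.5]
grip_width: 0.0209
t 3.05 p [ 0.5463 -0.3383  0.0716] yaw -19.0 tilt [0.0014 0.0003] -> cm [-0.04 -0.02  0.06] turn -0.004 F [-0.1 -0.6  5.3] w 0.0210 q6 1.35
```

View pics/w3.png

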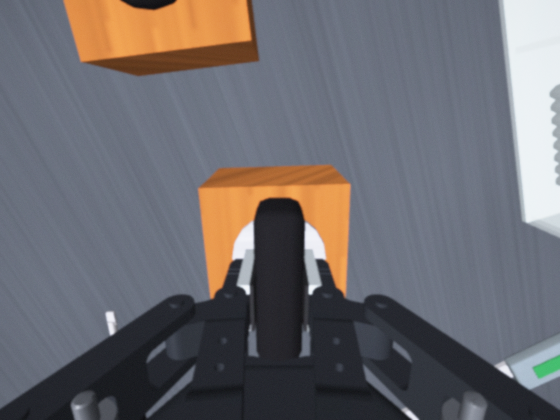

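```bash
python3 -m pendant '[[[0,0,-2.5],0],[[0,0,-6],0],[[0,0,-10],0],[[0,0,-14],0],[[0,0,-17],0]]' 1 90; python3 - <<'E'
from h import *
im=vision.read_camera("wrist");cv2.imwrite("pics/w4.png",im)
cv2.imwrite("pics/s4.png",vision.read_camera("scene"))
need(.44,-.2,.24,-40)
need(.49,.088,.20,-60)
E
```

```text
t: 3.55
tcp_pos: [0.5459, -0.3381, 0.243]
orientation: [0.986, -0.165, 0.001, 0.0]
contact_force: [0.7, 0.4, -1.0]
grip_width: 0.0207
t 3.65 p [ 0.5471 -0.3388  0.2455] yaw -19.0 tilt [0.0068 0.0016] -> cm [-14.66  -9.64   0.43] turn 0.366 F [ 0.6 -0.7 -1.6] w 0.0203 q6 1.35
t 3.65 p [ 0.5471 -0.3388  0.2455] yaw -19.0 tilt [0.0068 0.0016] -> cm [-19.34 -38.5    4.36] turn 0.715 F [ 0.6 -0.7 -1.6] w 0.0203 q6 1.35
```

View pics/w4.png

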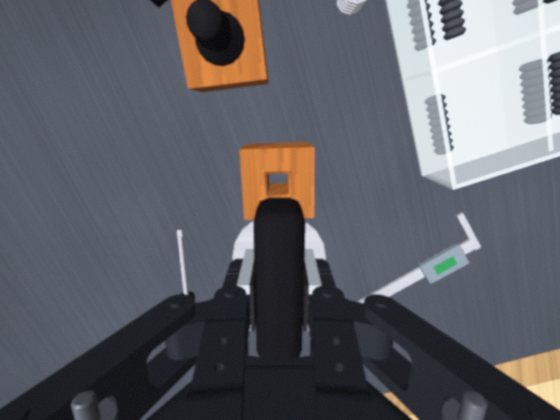

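View pics/s4.png

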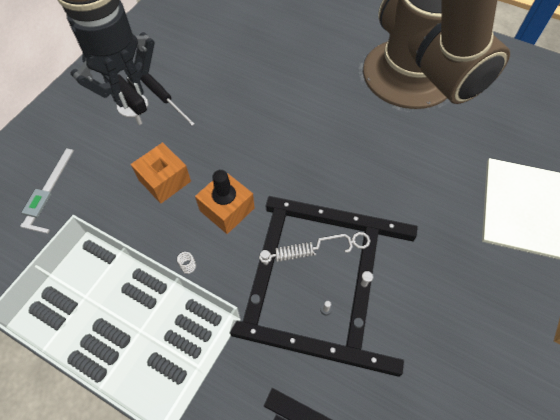

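```bash
python3 -m pendant '[[[-3.5,-2.4,0],0.1],[[-7.5,-5,0],0.2],[[-11,-7.5,0],0.3],[[-14.3,-10.5,0],0.4],[[-15,-15,0],0.5]]' 1 90; python3 - <<'E'
from h import *
print(atz("wrist",(277.5,182),.06,arm.state()))
need(.4,.09,.2,-60)
need(.4945,.0885,.2,-60)
E
```

```text
t: 4.15
tcp_pos: [0.4494, -0.1464, 0.2397]
orientation: [0.913, -0.407, -0.001, 0.0]
contact_force: [0.4, 0.6, -0.0]
grip_width: 0.0205
[ 0.45076169 -0.14291336  0.06      ]
t 4.15 p [ 0.4494 -0.1464  0.2397] yaw -48.1 tilt [-0.0019  0.0017] -> cm [-20.88 -12.13   3.99] turn 0.208 F [ 0.4  0.6 -0. ] w 0.0205 q6 2.10
t 4.15 p [ 0.4494 -0.1464  0.2397] yaw -48.1 tilt [-0.0019  0.0017] -> cm [-14.45 -19.06   3.96] turn 0.208 F [ 0.4  0.6 -0. ] w 0.0205 q6 2.10
```

```bash
python3 -m pendant '[[[-3,-3.8,0.5],0.05],[[-6,-7.6,1],0.1],[[-9,-11.4,2],0.15],[[-12,-15.2,3],0.2],[[-14.4,-19,3.5],0.2]]' 1 90;python3 -m pendant '[[[0,0,0],0],[[0,0,0],0]]'; python3 - <<'E'
from h import *
s=arm.state()
im=vision.read_camera("wrist");cv2.imwrite("pics/w5.png",im)
need(.4945,.0885,.2,-60)
for n,P in [("eye",(.4945,.0885,.05)),("post",(.559,.127,.064)),("piv",(.610,-.05,.064))]: print(n,proj("wrist",P,s))
E
```

```text
t: 4.65
tcp_pos: [0.495, 0.0891, 0.2035]
orientation: [0.87, -0.494, -0.001, 0.001]
contact_force: [0.8, -0.1, -0.9]
grip_width: 0.0204
t: 4.85
tcp_pos: [0.4956, 0.0879, 0.204]
orientation: [0.87, -0.492, -0.001, 0.001]
contact_force: [-0.9, -0.3, -0.8]
grip_width: 0.021
t 4.90 p [0.4957 0.087  0.2045] yaw -59.1 tilt [-0.0005  0.0024] -> cm [-0.2   0.02  0.45] turn 0.016 F [ 0.1 -0.7 -1.8] w 0.0210 q6 2.78
eye [277.74989646 191.34271376]
post [277.75254658 114.05333419]
piv [466.9443792  166.57919898]
```

View pics/w5.png

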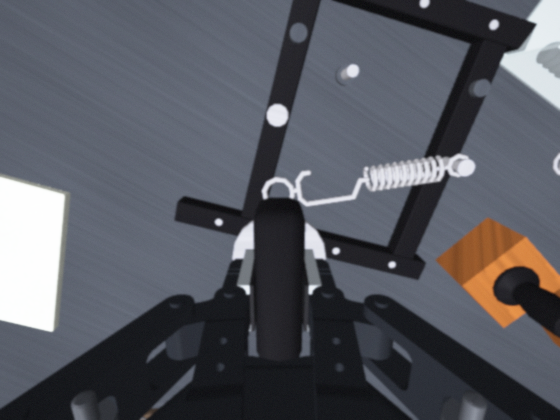

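```bash
python3 -m pendant '[[[-0.1,0,3],0],[[-0.2,0,5.5],0],[[-0.2,0,7.5],0],[[-0.2,0,8],0],[[-0.2,0,8],0]]' 1 90; python3 - <<'E'
from h import *
s=arm.state()
for c in ["scene","top","wrist"]:
  im=vision.read_camera(c);cv2.imwrite(f"pics/{c}6.png",im)
  if c=="scene": cv2.imwrite("pics/s6z.png",cv2.resize(im[180:320,270:430],None,fx=5,fy=4,interpolation=cv2.INTER_CUBIC)[:600])
need(.4945,.0885,.0936,-60)
E
```

```text
t: 5.4
tcp_pos: [0.4948, 0.0875, 0.1253]
orientation: [0.869, -0.494, -0.001, 0.001]
contact_force: [-0.7, -0.7, -1.0]
grip_width: 0.0205
t 5.55 p [0.4961 0.0884 0.1271] yaw -59.2 tilt [ 0.0007 -0.0018] -> cm [-0.1   0.14  3.35] turn 0.014 F [ 0.8 -1.6 -1.4] w 0.0206 q6 2.78
```

View pics/s6z.png

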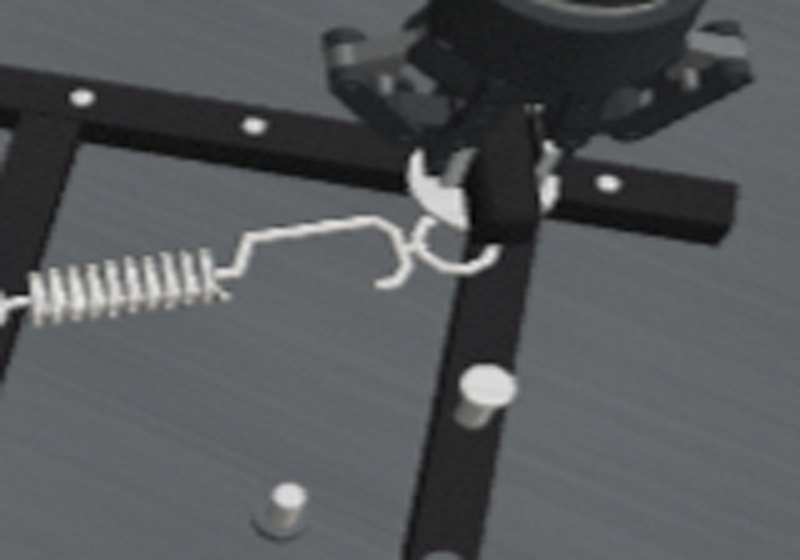

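View pics/top6.png

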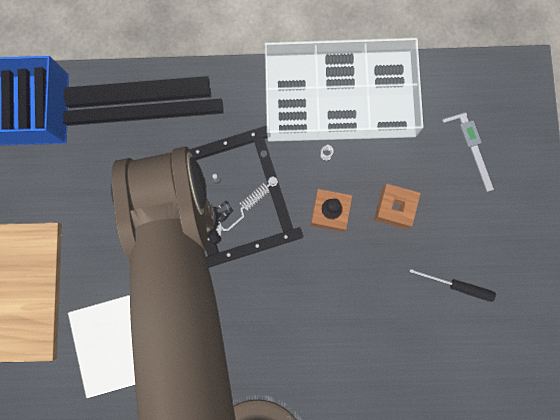

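```bash
python3 - <<'E'
from h import *
print(atz("scene",(270+483/5,180+187/4),.115), atz("scene",(270+458/5,180+243/4),.05))
E
python3 -m pendant '[[[-0.1,0.1,1],0],[[-0.1,0.1,2],0],[[-0.1,0.1,2.8],0],[[-0.1,0.1,3.2],0],[[-0.1,0.1,3.2],0]]' 1 100; python3 - <<'E'
from h import *
s=arm.state()
for c in ["scene","wrist"]:
  im=vision.read_camera(c);cv2.imwrite(f"pics/{c}7.png",im)
  if c=="scene": cv2.imwrite("pics/s7z.png",cv2.resize(im[180:320,270:430],None,fx=5,fy=4,interpolation=cv2.INTER_CUBIC)[:600])
need(.4945,.0885,.0936,-60)
E
```

```text
[0.49768928 0.09090217 0.115     ] [0.49367502 0.09048897 0.05      ]
t: 6.05
tcp_pos: [0.4934, 0.089, 0.0928]
orientation: [0.87, -0.493, -0.001, 0.001]
contact_force: [-0.2, 0.7, -1.3]
grip_width: 0.0205
t 6.15 p [0.494  0.0891 0.0938] yaw -59.1 tilt [-0.      0.0002] -> cm [ 0.08 -0.01  0.02] turn 0.015 F [-0.4  0.4 -1.6] w 0.0208 q6 2.78
```

View pics/s7z.png

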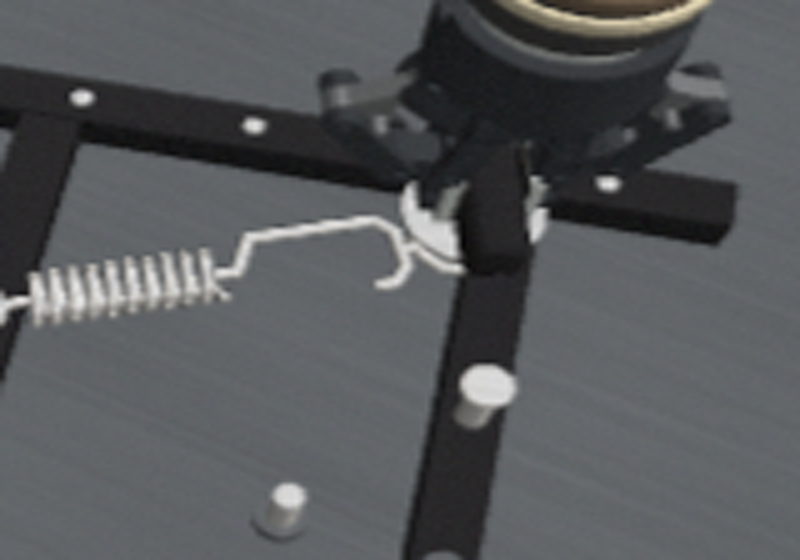

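View pics/wrist7.png

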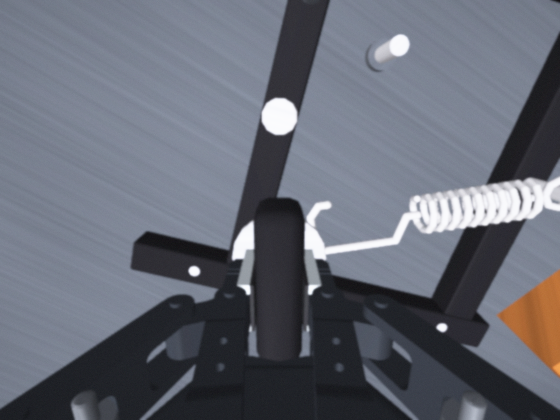

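```bash
cat >> h.py <<'E'
PIV=np.array([.610,-.050]);POST=np.array([.559,.127])
u=(POST-PIV)/np.linalg.norm(POST-PIV); xx=np.array([u[1],-u[0]])
def pol(r,a): # a rad toward -x side of the post line
    return PIV+r*(np.cos(a)*u-np.sin(a)*xx)
def show(s):
    R,p=pose(s); d=p[:2]-POST; f=s["contact_force"][:2]
    e=p[:2]-PIV; print("t %.2f tcp in post frame x %.1f y %.1f mm z %.4f r %.1f a %.3f"%(s["t"],d@xx*1e3,d@u*1e3,p[2],np.linalg.norm(e)*1e3,np.arctan2(-e@xx,e@u)),"F post frame %.1f %.1f %.1f"%(f@xx,f@u,s["contact_force"][2]),"tilt",R[2,:2].round(3),"w",s["grip_width"])
def cm(*ps):
    s=arm.state();R,p=pose(s)
    for q in ps: print((R[:2,:2].T@(np.array(q)-p[:2])*100).round(1))
E
python3 - <<'E'
from h import *
show(arm.state())
a=0.405
cm(*[pol(r,a) for r in (.19,.205,.22,.235,.25)])
cm(*[pol(.25,b) for b in np.linspace(.405,-.0,10)])
E
```

```text
t 6.15 tcp in post frame x -72.9 y -18.4 mm z 0.0938 r 181.1 a 0.414 F post frame -0.3 0.5 -1.6 tilt [-0.  0.] w 0.02076737188192958
[-0.9 -0. ]
[-2.4  0.2]
[-3.9  0.4]
[-5.4  0.6]
[-6.8  0.8]
[-6.8  0.8]
[-7.  -0.3]
[-7.1 -1.4]
[-7.1 -2.5]
[-7.1 -3.6]
[-7.  -4.8]
[-6.9 -5.9]
[-6.8 -7. ]
[-6.5 -8.1]
[-6.3 -9.2]
```

First a gentle pull to confirm the engagement.

```bash
python3 -m pendant '[[[-0.9,0.1,0],0],[[-1.7,0.2,0],0],[[-2.4,0.3,0],0],[[-3.0,0.3,0],0],[[-3.0,0.3,0],0]]' 1 100; python3 - <<'E'
from h import *
show(arm.state())
im=vision.read_camera("scene");cv2.imwrite("pics/s8z.png",cv2.resize(im[180:320,270:430],None,fx=5,fy=4,interpolation=cv2.INTER_CUBIC)[:600])
show(arm.state())
E
```

```text
t: 6.65
tcp_pos: [0.476, 0.1138, 0.0941]
orientation: [0.87, -0.493, 0.001, -0.0]
contact_force: [1.0, -3.1, -1.5]
grip_width: 0.0205
t 6.65 tcp in post frame x -83.5 y 10.3 mm z 0.0941 r 211.6 a 0.405 F post frame 0.1 -3.3 -1.5 tilt [ 0.001 -0.001] w 0.02054001792296993
t 6.70 tcp in post frame x -83.3 y 10.0 mm z 0.0940 r 211.3 a 0.405 F post frame 1.5 -3.3 -0.4 tilt [ 0.001 -0.001] w 0.020704509047665187
```

View pics/s8z.png

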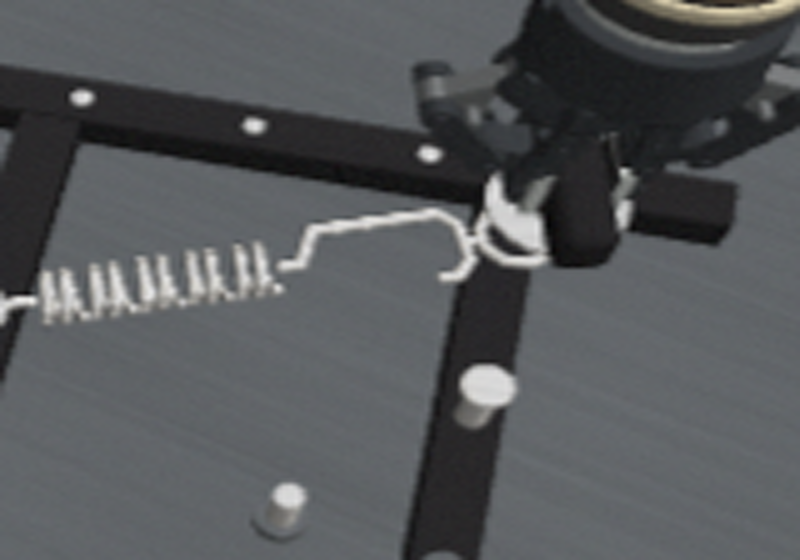

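```bash
python3 -m pendant '[[[-1,0.1,0],0],[[-2,0.2,0],0],[[-3.0,0.3,0],0],[[-3.8,0.5,0],0],[[-3.8,0.5,0],0]]' 1 100; python3 - <<'E'
from h import *
show(arm.state())
cm(*[pol(.25,b) for b in np.linspace(.405,-.0,10)])
E
```

```text
t: 7.2
tcp_pos: [0.4523, 0.1434, 0.094]
orientation: [0.87, -0.493, 0.001, 0.0]
contact_force: [4.4, -5.0, -2.2]
grip_width: 0.0208
t 7.20 tcp in post frame x -98.0 y 45.3 mm z 0.0940 r 249.5 a 0.404 F post frame 2.8 -6.0 -2.2 tilt [ 0.003 -0.   ] w 0.020765278375920748
[-0.  0.]
[-0.2 -1.1]
[-0.3 -2.2]
[-0.3 -3.3]
[-0.3 -4.4]
[-0.2 -5.6]
[-0.1 -6.7]
[ 0.  -7.8]
[ 0.3 -8.9]
[  0.5 -10. ]
```

```bash
python3 -m pendant '[[[-0.5,-1.1,0],0],[[-0.7,-2.2,0],0],[[-0.7,-3.3,0],0],[[-0.7,-4.4,0],0],[[-0.6,-5.6,0],0]]' 1 100; python3 - <<'E'
from h import *
show(arm.state())
im=vision.read_camera("scene");cv2.imwrite("pics/s9z.png",cv2.resize(im[180:330,270:430],None,fx=5,fy=4,interpolation=cv2.INTER_CUBIC)[:600])
cm(*[pol(.254,b) for b in np.linspace(.18,-.0,5)])
E
```

```text
t: 7.7
tcp_pos: [0.4976, 0.1764, 0.0937]
orientation: [0.87, -0.494, 0.001, 0.001]
contact_force: [3.4, -6.4, -1.4]
grip_width: 0.0206
t 7.70 tcp in post frame x -45.3 y 64.5 mm z 0.0937 r 252.8 a 0.180 F post frame 1.5 -7.1 -1.4 tilt [0.003 0.001] w 0.02061011431754293
[-0.2  0.2]
[-0. -1.]
[ 0.1 -2.1]
[ 0.3 -3.2]
[ 0.6 -4.3]
```

View pics/s9z.png

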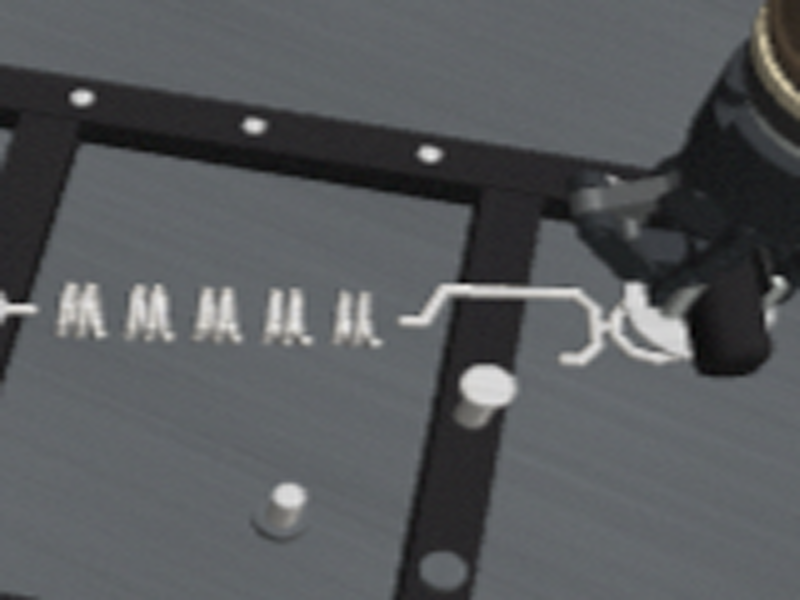

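```bash
python3 -m pendant '[[[-0.0,-1.0,0],0],[[0.1,-2.1,0],0],[[0.3,-3.2,0],0],[[0.5,-4.2,0],0],[[0.5,-4.2,0],0]]' 1 100; python3 - <<'E'
from h import *
show(arm.state())
im=vision.read_camera("scene");cv2.imwrite("pics/s10z.png",cv2.resize(im[200:350,280:440],None,fx=5,fy=4,interpolation=cv2.INTER_CUBIC)[:600])
cm(*[pol(r,0) for r in (.24,.23,.222,.215)])
E
```

```text
t: 8.25
tcp_pos: [0.5366, 0.1935, 0.0933]
orientation: [0.87, -0.494, 0.001, 0.002]
contact_force: [2.4, -6.7, -2.3]
grip_width: 0.0206
t 8.25 tcp in post frame x -3.2 y 70.1 mm z 0.0933 r 254.3 a 0.012 F post frame 0.4 -7.1 -2.3 tilt [0.003 0.002] w 0.02055599357681715
[ 1.5 -0. ]
[2.4 0.3]
[3.2 0.5]
[3.9 0.6]
```

View pics/s10z.png

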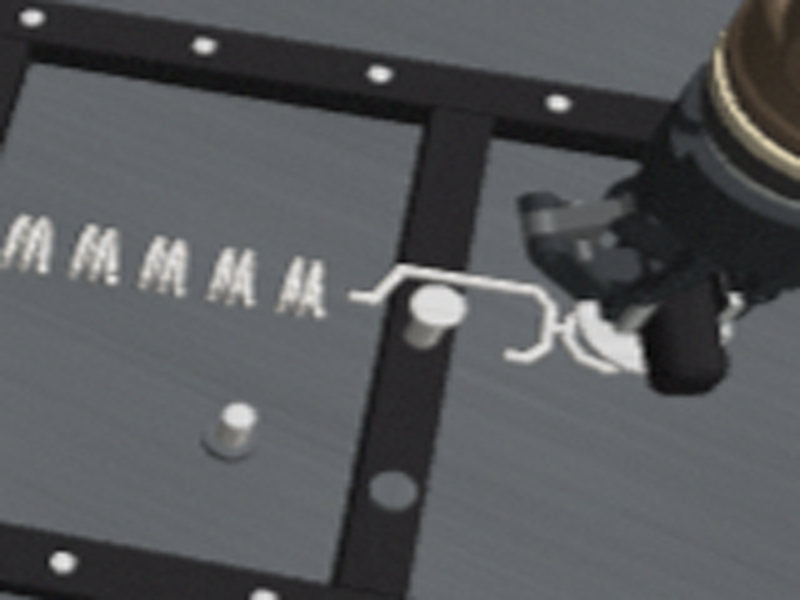

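```bash
python3 -m pendant '[[[0.8,-0.2,0],0],[[1.6,0.0,0],0],[[2.5,0.2,0],0],[[3.2,0.4,0],0],[[3.7,0.5,0],0]]' 1 100;python3 -m pendant '[[[0,0,0],0],[[0,0,0],0]]'; python3 - <<'E'
from h import *
show(arm.state())
im=vision.read_camera("scene");cv2.imwrite("pics/s11z.png",cv2.resize(im[200:350,280:440],None,fx=5,fy=4,interpolation=cv2.INTER_CUBIC)[:600])
show(arm.state())
E
```

```text
t: 8.8
tcp_pos: [0.5498, 0.1604, 0.0935]
orientation: [0.87, -0.493, -0.001, -0.0]
contact_force: [0.2, 0.8, -0.9]
grip_width: 0.0203
t: 9.0
tcp_pos: [0.5502, 0.1608, 0.0937]
orientation: [0.87, -0.493, -0.001, -0.0]
contact_force: [-0.3, -0.3, -1.5]
grip_width: 0.0206
t 9.00 tcp in post frame x 0.9 y 35.0 mm z 0.0937 r 219.2 a -0.004 F post frame -0.3 -0.2 -1.5 tilt [-0.001  0.   ] w 0.020585087515573985
t 9.05 tcp in post frame x 0.9 y 35.0 mm z 0.0938 r 219.2 a -0.004 F post frame -0.4 -0.3 -0.9 tilt [-0.001 -0.   ] w 0.02036225270510256
```

View pics/s11z.png

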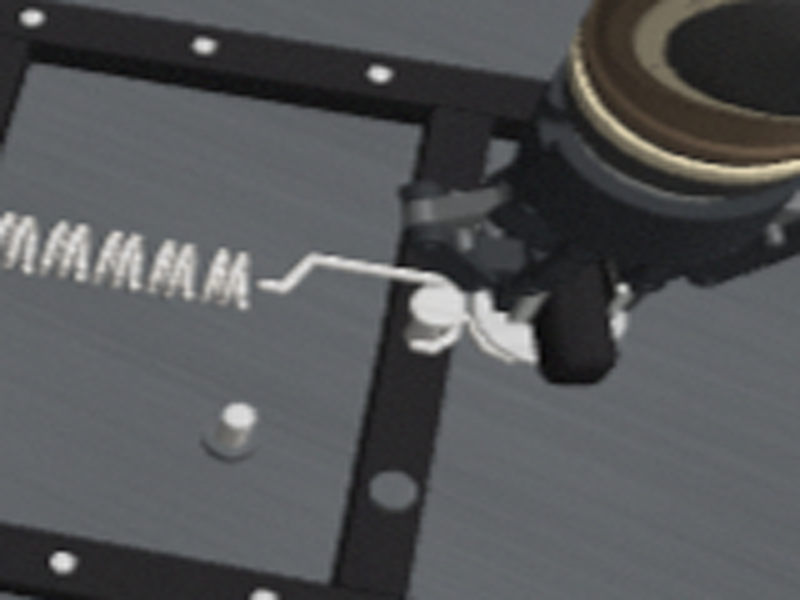

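```bash
python3 -m pendant '[[[0.3,0,0],0],[[0.3,0,-1],0],[[0.3,0,-2.5],0],[[0.3,0,-5],0],[[0.3,0,-8],0]]' 1 100;python3 -m pendant '[[[0,0,-2.5],0],[[0,0,-5],0],[[0,0,-7],0],[[0,0,-7],0]]'; python3 - <<'E'
from h import *
show(arm.state())
im=vision.read_camera("scene");cv2.imwrite("pics/s12z.png",cv2.resize(im[200:350,280:440],None,fx=5,fy=4,interpolation=cv2.INTER_CUBIC)[:600])
cv2.imwrite("pics/w12.png",vision.read_camera("wrist"))
need(.45,-.16,.24,-40)
need(.546,-.338,.24,-19)
E
```

```text
t: 9.55
tcp_pos: [0.5515, 0.1576, 0.1745]
orientation: [0.87, -0.493, -0.001, 0.0]
contact_force: [0.4, -0.3, -1.8]
grip_width: 0.0207
t: 9.95
tcp_pos: [0.5533, 0.1581, 0.2476]
orientation: [0.87, -0.493, 0.002, -0.002]
contact_force: [0.0, -0.4, -0.9]
grip_width: 0.0205
t 9.95 tcp in post frame x 3.1 y 31.5 mm z 0.2476 r 215.7 a -0.014 F post frame -0.1 -0.4 -0.9 tilt [ 0.001 -0.006] w 0.02049130507432621
t 10.05 p [0.5523 0.1577 0.2439] yaw -59.1 tilt [ 0.0001 -0.0009] -> cm [22.02 25.08  0.37] turn -0.334 F [ 0.4  1.2 -1.4] w 0.0204 q6 2.88
t 10.05 p [0.5523 0.1577 0.2439] yaw -59.1 tilt [ 0.0001 -0.0009] -> cm [42.23 25.98  0.37] turn -0.700 F [ 0.4  1.2 -1.4] w 0.0204 q6 2.88
```

View pics/s12z.png

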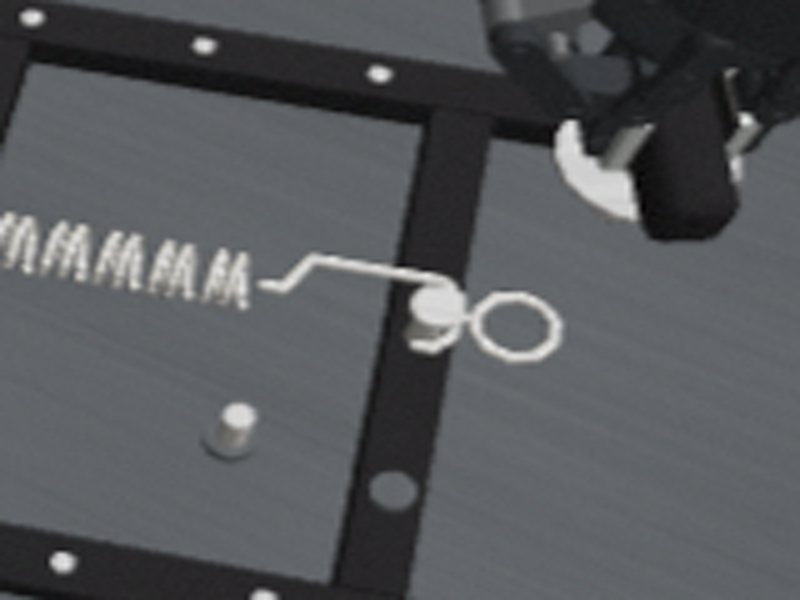

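View pics/w12.png

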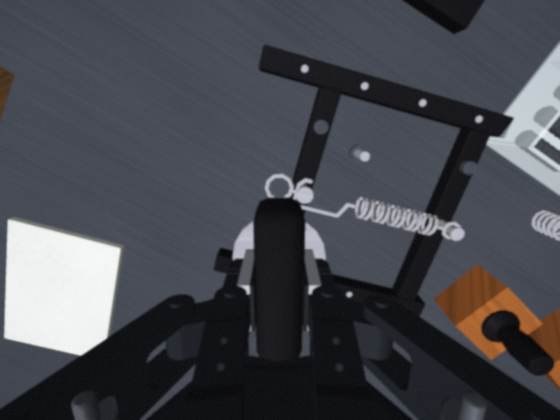

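Hook hangs on the post: eye ring at about (515,327) in the zoom, just right of the post head at (437,305), with the puller clear. Returning now.

```bash
python3 -m pendant '[[[2.8,3.5,0],-0.06],[[5.6,7,0],-0.12],[[8.5,10.5,0],-0.18],[[11.5,14,0],-0.24],[[14.5,17.5,0],-0.3]]' 1 90; python3 - <<'E'
from h import *
need(.45,-.16,.24,-40)
need(.546,-.338,.24,-19)
E
```

```text
t: 10.55
tcp_pos: [0.4747, -0.0579, 0.2422]
orientation: [0.934, -0.356, -0.001, 0.0]
contact_force: [1.2, -0.6, -1.0]
grip_width: 0.0205
t 10.55 p [ 0.4747 -0.0579  0.2422] yaw -41.8 tilt [-0.0019  0.0013] -> cm [4.96 9.26 0.22] turn -0.031 F [ 1.2 -0.6 -1. ] w 0.0205 q6 2.18
t 10.55 p [ 0.4747 -0.0579  0.2422] yaw -41.8 tilt [-0.0019  0.0013] -> cm [23.97 16.15  0.19] turn -0.397 F [ 1.2 -0.6 -1. ] w 0.0205 q6 2.18
```

```bash
python3 -m pendant '[[[2.2,4,0],-0.06],[[4.5,7.8,0],-0.12],[[8,10.5,0],-0.18],[[12,12,0],-0.25],[[16,13.3,0],-0.32]]' 1 90; python3 -m pendant '[[[0,0,0],0]]' ; python3 - <<'E'
from h import *
need(.546,-.338,.24,-19)
E
```

```text
t: 11.05
tcp_pos: [0.5058, -0.2642, 0.2425]
orientation: [0.979, -0.204, -0.001, -0.0]
contact_force: [0.0, 0.2, -0.1]
grip_width: 0.0204
t: 11.15
tcp_pos: [0.5074, -0.2661, 0.2401]
orientation: [0.979, -0.206, -0.002, -0.0]
contact_force: [-0.0, -0.0, -1.2]
grip_width: 0.0206
t 11.15 p [ 0.5074 -0.2661  0.2401] yaw -23.8 tilt [-0.0034  0.0005] -> cm [ 6.43  5.02 -0.  ] turn -0.083 F [-0.  -0.  -1.2] w 0.0206 q6 1.50
```

```bash
python3 -m pendant '[[[3,2.4,0],-0.04],[[6,4.7,0],-0.083],[[6.5,5,0],-0.083],[[6.5,5,0],-0.083],[[6.5,5,0],-0.083]]' 1 90;  python3 -m pendant '[[[0,0,0],0]]' ; python3 - <<'E'
from h import *
s=arm.state();im=vision.read_camera("wrist");cv2.imwrite("pics/w13.png",im)
need(.5463,-.3383,.24,-19)
b=cv2.imread("pics/w4.png")
cv2.imwrite("pics/cmp.png",np.hstack([cv2.resize(i[130:290,210:350],None,fx=2.8,fy=2.8) for i in (b,im)]))
E
```

```text
t: 11.65
tcp_pos: [0.5454, -0.3333, 0.243]
orientation: [0.986, -0.164, -0.001, -0.001]
contact_force: [0.3, 0.9, -0.4]
grip_width: 0.0206
t: 11.75
tcp_pos: [0.5455, -0.3332, 0.244]
orientation: [0.987, -0.163, -0.0, -0.0]
contact_force: [-0.5, 0.6, -1.9]
grip_width: 0.0203
t 11.80 p [ 0.5456 -0.3332  0.2443] yaw -18.8 tilt [ 0.0003 -0.0001] -> cm [0.23 0.46 0.43] turn 0.003 F [ 0.3  0.9 -1.2] w 0.0208 q6 1.35
```

View pics/cmp.png

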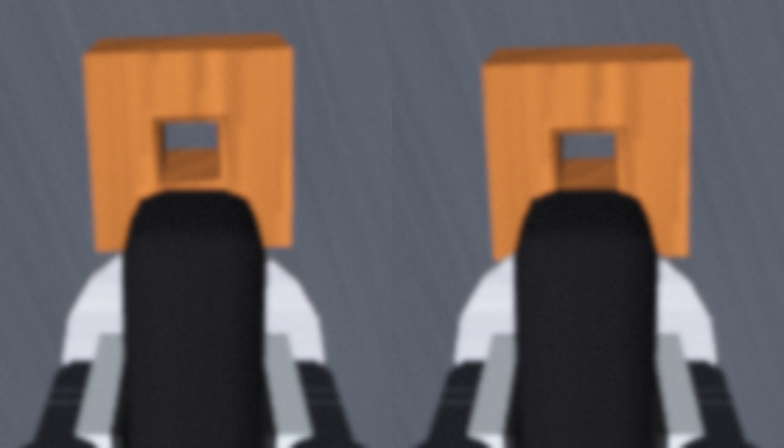

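```bash
python3 -m pendant '[[[0.2,0.45,1],0],[[0.2,0.45,4],0],[[0.2,0.45,7.5],0],[[0.2,0.45,10],0],[[0.2,0.45,11],0]]' 1 90;  python3 -m pendant '[[[0,0,0],0]]' ; python3 - <<'E'
from h import *
need(.5463,-.3383,.0725,-19)
cv2.imwrite("pics/s14z.png",cv2.resize(vision.read_camera("scene")[100:210,100:220],None,fx=5,fy=5))
E
```

```text
t: 12.3
tcp_pos: [0.5448, -0.3382, 0.1304]
orientation: [0.987, -0.164, -0.002, -0.001]
contact_force: [-0.1, -0.4, -1.1]
grip_width: 0.0205
t: 12.4
tcp_pos: [0.5454, -0.3386, 0.1322]
orientation: [0.987, -0.164, -0.001, -0.001]
contact_force: [0.1, -0.5, -1.6]
grip_width: 0.0202
t 12.40 p [ 0.5454 -0.3386  0.1322] yaw -18.8 tilt [-0.0029 -0.0007] -> cm [ 0.09 -0.06  5.97] turn 0.003 F [ 0.1 -0.5 -1.6] w 0.0202 q6 1.34
```

View pics/s14z.png

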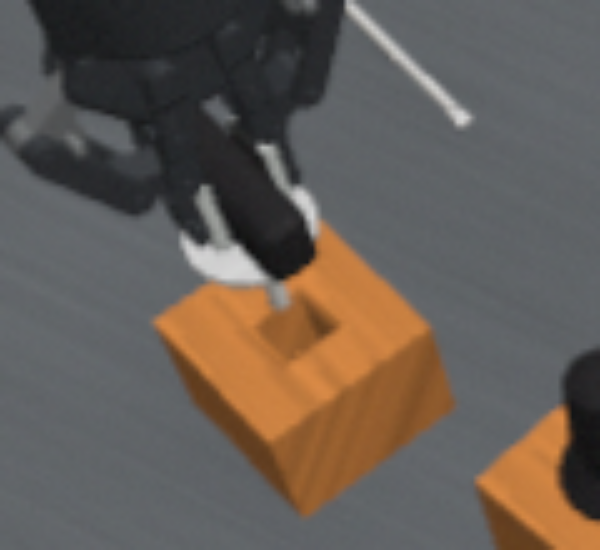

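```bash
python3 -m pendant '[[[0.1,-0.05,1.2],0],[[0.1,-0.05,2.5],0],[[0.1,-0.05,4],0],[[0.1,-0.05,5.2],0],[[0.1,-0.05,5.7],0]]' 1 90;  python3 -m pendant '[[[0,0,0],0]]' ; python3 - <<'E'
from h import *
need(.5463,-.3383,.0718,-19)
E
```

```text
t: 12.95
tcp_pos: [0.5469, -0.3387, 0.075]
orientation: [0.987, -0.164, -0.001, -0.0]
contact_force: [-0.4, 0.3, -0.5]
grip_width: 0.02
t: 13.05
tcp_pos: [0.5471, -0.3388, 0.0758]
orientation: [0.987, -0.164, -0.001, -0.0]
contact_force: [-0.3, -0.4, -1.8]
grip_width: 0.0206
t 13.05 p [ 0.5471 -0.3388  0.0758] yaw -18.9 tilt [-0.0016 -0.0004] -> cm [-0.09 -0.03  0.4 ] turn 0.003 F [-0.3 -0.4 -1.8] w 0.0206 q6 1.35
```

```bash
python3 -m pendant '[[[0,0,0.2],0],[[0,0,0.35],0],[[0,0,0.35],0]]' 1 30;  python3 -m pendant '[[[0,0,0],0],[[0,0,0],0],[[0,0,0],0]]' 0.7; python3 -m pendant '[[[0,0,0],0],[[0,0,0],0],[[0,0,0],0]]' 0; python3 - <<'E'
from h import *
need(.5463,-.3383,.0718,-19)
cv2.imwrite("pics/w15.png",vision.read_camera("wrist"))
E
```

```text
t: 13.35
tcp_pos: [0.5477, -0.3392, 0.0736]
orientation: [0.987, -0.164, 0.0, 0.0]
contact_force: [0.7, -0.6, -1.8]
grip_width: 0.0211
t: 13.65
tcp_pos: [0.5477, -0.3392, 0.0737]
orientation: [0.987, -0.164, 0.0, 0.0]
contact_force: [0.7, -1.0, -0.4]
grip_width: 0.0257
t: 13.95
tcp_pos: [0.5475, -0.3392, 0.0733]
orientation: [0.987, -0.164, 0.0, 0.0]
contact_force: [-0.4, 0.8, -0.4]
grip_width: 0.068
t 13.95 p [ 0.5475 -0.3392  0.0733] yaw -18.8 tilt [0.0001 0.    ] -> cm [-0.15 -0.04  0.15] turn 0.003 F [-0.4  0.8 -0.4] w 0.0680 q6 1.35
```

View pics/w15.png

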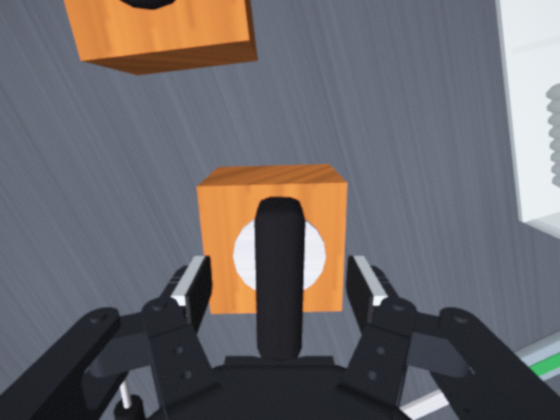

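Released and seated. Retreating upward and checking.

```bash
python3 -m pendant '[[[0,0,0],0],[[0,0,-2],0],[[0,0,-5],0],[[0,0,-9],0],[[0,0,-13],0]]' 0; python3 -m pendant '[[[0,3,-2],0],[[0,6,-3],0],[[0,9,-3],0],[[0,9,-3],0]]' 0; python3 - <<'E'
from h import *
a=vision.read_camera("top");s=vision.read_camera("scene")
o=cv2.imread("pics/scene0.png")
cv2.imwrite("pics/fin.png",np.vstack([np.hstack([cv2.resize(s[130:210,120:220],(400,300)),cv2.resize(o[130:210,120:220],(400,300))]),np.hstack([cv2.resize(a[160:250,170:290],(400,300)),cv2.resize(s[220:325,250:390],(400,300))])]))
need(.5463,-.3383,.0718,-19)
E
```

```text
t: 14.5
tcp_pos: [0.5471, -0.3389, 0.2043]
orientation: [0.986, -0.164, -0.0, -0.0]
contact_force: [0.3, -0.6, 0.2]
grip_width: 0.0854
t: 14.9
tcp_pos: [0.5173, -0.4274, 0.2333]
orientation: [0.986, -0.166, 0.0, 0.001]
contact_force: [1.1, -0.3, -0.0]
grip_width: 0.0856
t 15.00 p [ 0.5181 -0.4247  0.2329] yaw -18.9 tilt [-0.0005 -0.0006] -> cm [-0.13 -9.08 16.11] turn 0.001 F [-0.4  0.1  0.1] w 0.0856 q6 1.21
```

View pics/fin.png

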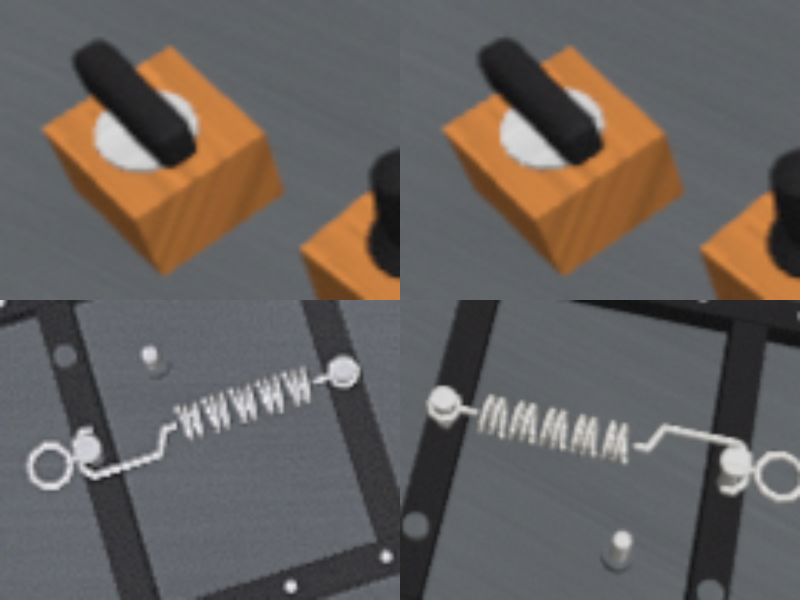

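```bash
python3 - <<'E'
from h import *
e=np.mean([atz("top",(184.9,209.7),.05)[:2],atz("scene",(250+778*.35-400*.35,220+(476-300)*.35),.05)[:2]],axis=0)
d=e-POST; print("eye in post frame mm",d@xx*1e3,d@u*1e3)
arm.close_job()
E
```

```text
eye in post frame mm -0.9516046575082886 29.64180022954417
the job is handed in; nothing more can be done
```

The job is done and handed in at about 15 s of the 56 s allowed; no verdict was reported.

- **Spring:** I took the puller from its stand and put its pin into the eye. I then stretched the spring to about 7 N, swung the hook round the post and let it relax onto it. The final top and scene pictures show the hook caught, with the eye 29.6 mm beyond the post and 1 mm sideways. The required range is 20 to 36 mm and within 15 mm.
- **Puller:** It stands upright in its own stand, flange down on the wood. In the scene picture it sits within about a pixel or two of where it started.
- **Robot:** The gripper is open and clear of everything. The measured tool forces I looked at stayed under about 8 N.

No check failed or disagreed beyond the roughly 2 to 4 mm spread between cameras. I could not see the pin going into the eye. I confirmed it from the spring following the pull and the force that built up.

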